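Take a hang-and-stack tray off its panel studs and stack it on its mate

ROBOT

A 6-joint arm with a two-finger parallel gripper is mounted at the origin on the work surface. World frame = base frame: x ahead of the robot, y to its left, z up, the work surface at z = 0. Lengths are in m, angles in rad, forces in N, time in s.
With the tool pointing down it reaches from about 0.15 to 0.775 m from the base axis. Payload 6.1 kg.
Tool frame: the origin (TCP) lies on the centre line of the jaws, within the pads' length; the fingertips stand 22 mm ahead of it and the grasp point (between the pads) lies 3 mm ahead of it (r.nose_length is the distance from the TCP to the fingertips, in m); x points along the fingers, y is the direction in which the jaws open and shut, and the axes are right-handed (so a half turn about x gives the same grasp; the last joint's range is limited). The gripper opens to 85 mm and grips with 20 to 120 N. Pads are 22 mm wide; open, the fingers measure 114 mm over their backs; the gripper's body (76 mm by 85 mm) begins 54 mm behind the grasp point. The pads swing forward as they close: fully open they stand 13 mm farther back than shut.
Start: joints at [-1.268, 0.126, -0.04, 1.405, 0, 1.571], TCP at [0.157, -0.501, 0.253] pointing down, gripper open.
Joint ranges: [-2.72, 2.72], [-0.95, 1.95], [-1.27, 1.35], [-1.78, 2.02], [-1.46, 1.47], [-3.14, 3.14]. Speed limits (rad/s): [2.39, 2.39, 3.01, 3.14, 3.14, 3.14].

INTERFACE

Orientations are given as a rotation vector (axis times angle).
In Python, from cell import r gives the robot as it stands. The module is installed in compiled form; this text tells all that it offers.
- The arm moves only by the shell command python3 -m inch 'ROWS' [FORCE]. ROWS is JSON, a list of rows, each an object of numbers: "fingers": the opening, from -1 (shut) to 1 (fully open); "x", "y", "z": the shift along the tool's x, y, z in cm; "rx", "ry", "rz": the turn, a rotation vector about the tool's x, y, z in rad. A call has 1 to 12 rows; each row shifts and turns the pose as measured when the row begins, along the tool's axes as they then stand; what a row does not reach is not made up. A row lasts 1/10 s, in which the tool goes at most 50 mm and 8.59 degrees, less where a joint would pass 70% of its speed; a pose out of reach is approached as far as the arm can. A call with a gripper value outside its range is refused whole. The fingers move at their own pace and stop on an object; FORCE is the grip in N (left out, the last holds). Time passes only in rows, so rows that do not move let the fingers close. It gives the time, the measured TCP pose, the force and the opening at its end, in the units of the state.
- r.sense(): the state, without advancing time (a new reading comes with each control period).
- r.get_image(name): name is "scene" or "top" or "wrist"; returns the picture (480x640x3 uint8, red, green, blue); there is no depth.
- r.camera_model(name): a dict with "camera_matrix" (3x3 intrinsics, pixels), "k1" (the pictures are not rectified: a ray, as slopes to the right and down, at radius r is drawn at 1 + k1 r^2 times it, then the intrinsics apply), "xyz" and "attitude" of the camera in the world; the wrist camera has in their place "mount" (4x4, takes a point from camera to tool coordinates, whose origin is the TCP and whose axes are the tool frame's). Camera axes: x right, y down, z forward; pixel columns grow to the right and rows downward; lengths in m; the calibration is good to about 2 mm. A picture is of the moment at which its call begins: read the wrist's pose just before it. camera_model takes no time and is no camera call.
- r.close_job(): hands the job in, once; it reports no verdict.
The state is a dict: "clock": time; "qpos": joint angles; "qd": joint speeds; "joint_torque": joint torques, N m; "eef_pos": TCP position; "orientation": TCP orientation; "contact_force": force on the tool from outside, world axes, zero at the start; "ft_torque": the same for the moment, N m; "grip_width": finger opening in m.
Only numpy, scipy, OpenCV 4.12 (cv2) and the standard library are available. Lean on these libraries where they do the work, as an engineer would, in place of code of your own. Each camera call takes 0.05 s, during which the arm holds its last target.

TASK

Clear the jeweller's bench panel: slide the grey tray up along its keyholes without forcing it, take it off the two studs, and set it down on the matching grey tray on the bench, turned so that the cut corners line up and its skirt drops fully home over the rim of the tray below. Set it down, do not drop it, and leave the lower tray and the other things on the bench where they are.

Things in the scene. Friction and masses are not known exactly. Their poses are not given: they have to be found in the camera images.
- panel: Low upright white sheet-metal panel fixed to the bench, 300 mm wide, 165 mm high. Origin: on its front face, middle of the lower edge, at bench level. x points from the front face into the panel (the tray hangs on the -x side and comes off along -x), y runs along the panel, z up. Feet and struts are behind it (+x, to 102 mm).
- studs (a point): Point on the panel's front face midway between its two steel studs, 119 mm above the bench; axes as the panel. The studs stand at y = +50 and -50 mm and point to -x: neck 6 mm thick, 10.6 mm long, then a round head 15 mm across and 4 mm thick, its end 14.6 mm from the face.
- tray_center (a point): Centre (half-way up) of the loose grey plastic tray that starts hung on the studs. Open-topped, 170 mm long (y), 116 mm deep (x), 60 mm high, 0.18 to 0.36 kg. The two corners on its front (-x) are cut at 45 degrees, 20 mm each way; the back corners are square. Hung, its axes are parallel to the panel's, its back is on the panel and its underside 70 mm above the bench; it may lean out a little, under 1.5 degrees.
- tray_rib (a point): Grip point on that tray, 40 mm above its underside, 10 mm above its centre: the rib 10 mm thick that runs along x through the middle (y = 0), to be pinched from above across y. Rib top 58 mm above the underside, compartment floors 12 mm above it; each compartment is 70 mm long (y) and 96 mm deep; outer walls 4 mm thick, rim at 60 mm.
- tray_eyes (a point): Point in the tray's 4 mm back wall, 50 mm behind its centre, midway between the centres of two round eyes 22 mm across at y = +50 and -50 mm. A 10 mm slot runs up from each; hung, each stud sits in its slot 18 mm above the eye's centre. Slide the tray up 18 mm (within 3 mm; hard stop at 26) so the eyes are at the studs, then draw it at least 12 mm straight out along the panel's -x.
- tray_front (a point): Point at the middle of the same tray's front (-x) face between the cut corners, 58 mm from its centre, half-way up.
- mate_center (a point): Centre (half-way up) of the matching loose grey tray on the bench: same shape, sizes and axes, 0.45 kg, rim 60 mm above the bench. Under each tray's floor is a hollow skirt 8 mm deep on the full 170 x 116 mm outline; the walls above are set in 6 mm. Stacked, the skirt surrounds the lower rim with 3 mm play a side, cut corners over cut corners, and the upper centre is 52 mm above this one.
- mate_front (a point): Point at the middle of the matching tray's front (-x) face between the cut corners, 58 mm from its centre, half-way up.
- ringbox: Bystander: open wooden box with square corners, 130 mm (y) by 95 mm (x) by 32 mm high, with a few rings in it. Origin: centre of its underside. It and the matching tray may have changed places.
- block: Bystander: flat steel bench block, 75 x 75 x 22 mm. Origin: centre of its underside.
- jar: Bystander: glass jar with a black lid, 64 mm across, 95 mm high. Origin: centre of its underside.

How it is judged:
By the outcome, as a careful person would: the job done as asked, in the order asked, and still so for the second after the job is handed in, with the robot touching nothing.
It also fails if it takes over 38 s, if anything falls off the work surface, if the arm or the gripper's body presses on something with over 40 N, if the wrist force passes 120 N, or if a joint passes its speed limit or range.

## Working session

There is one attempt and no reset: what is moved stays moved. The work goes in short steps, Python scripts to look and compute and a shell command to move; the robot and the scene stay as the last step left them, time stands still between calls to the robot, and variables do not carry over. Pictures are saved under pics/ and viewed, and the job is handed in when it is done.

```bash
mkdir -p pics; ls; python3 - <<'E'
from cell import r
import cv2
s=r.sense();print({k:s[k] for k in('clock','eef_pos','orientation','grip_width','contact_force')}, r.nose_length)
for n in('scene','top','wrist'):
    print(n,r.camera_model(n))
for n in('scene','top'):
    cv2.imwrite(f'pics/{n}0.png',cv2.cvtColor(r.get_image(n),cv2.COLOR_RGB2BGR))
E
```

```text
pics
{'clock': 0.0, 'eef_pos': array([ 0.15641668, -0.5007539 ,  0.25252698]), 'orientation': array([ 2.05879362,  0.31578243, -2.05934796]), 'grip_width': 0.08535435287252223, 'contact_force': array([0.15271531, 0.33158933, 0.93195598])} 0.022
scene {'camera_matrix': array([[526.00789384,   0.        , 310.20601491],
       [  0.        , 526.00789384, 239.35079699],
       [  0.        ,   0.        ,   1.        ]]), 'k1': -0.10529797269576725, 'xyz': array([1.12306957, 0.42855356, 0.62170652]), 'attitude': array([-1.1224874 , -2.23152962,  1.12636327])}
top {'camera_matrix': array([[469.96866989,   0.        , 317.46417074],
       [  0.        , 469.96866989, 235.85325976],
       [  0.        ,   0.        ,   1.        ]]), 'k1': -0.07451017597129021, 'xyz': array([0.48404083, 0.00889831, 1.10170493]), 'attitude': array([-2.17229469,  2.15726002, -0.07514718])}
wrist {'camera_matrix': array([[346.07189914,   0.        , 324.85141603],
       [  0.        , 346.07189914, 241.4470526 ],
       [  0.        ,   0.        ,   1.        ]]), 'k1': -0.06903720305889585, 'mount': array([[-1.19135711e-03, -3.28351556e-01,  9.44554835e-01,
        -1.20156418e-01],
       [ 9.99998995e-01, -1.11706935e-03,  8.72966213e-04,
         3.27116410e-04],
       [ 7.68493442e-04,  9.44554926e-01,  3.28352557e-01,
        -8.50585421e-02],
       [ 0.00000000e+00,  0.00000000e+00,  0.00000000e+00,
         1.00000000e+00]])}
```

View pics/scene0.png

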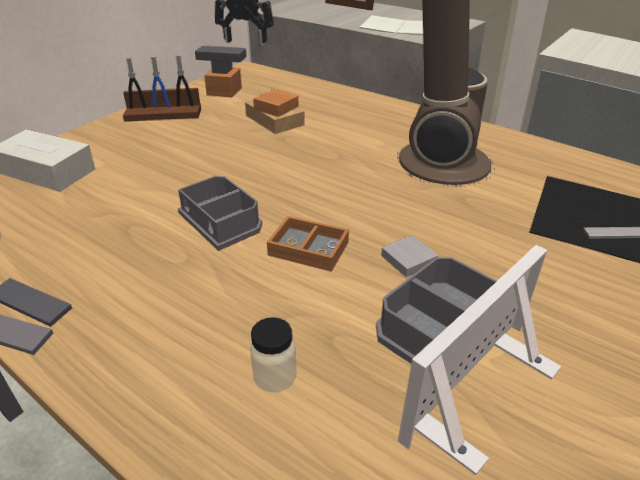

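View pics/top0.png

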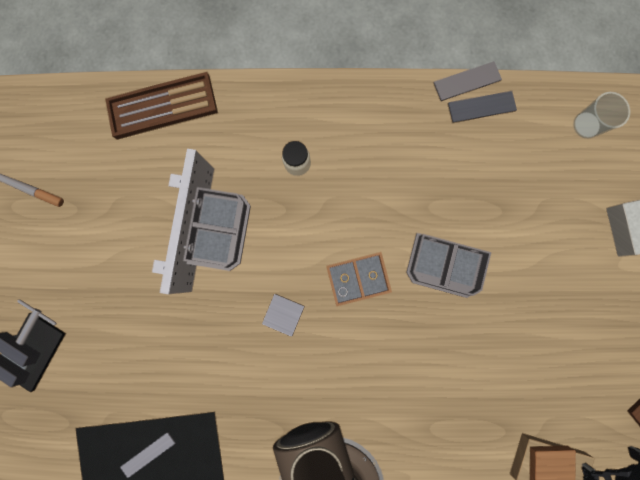

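```bash
python3 - <<'E'
import cv2,numpy as np
a=cv2.imread('pics/top0.png')
b=cv2.resize(a[140:305,150:260],None,fx=3.6,fy=3.6,interpolation=cv2.INTER_CUBIC)
c=cv2.resize(a[220:310,395:505],None,fx=3.6,fy=3.6,interpolation=cv2.INTER_CUBIC)
o=np.zeros((600,800,3),np.uint8);o[:b.shape[0],:b.shape[1]]=b[:600];o[:c.shape[0],400:400+c.shape[1]]=c
cv2.imwrite('pics/z0.png',o)
E
```

```text
(no output)
```

View pics/z0.png

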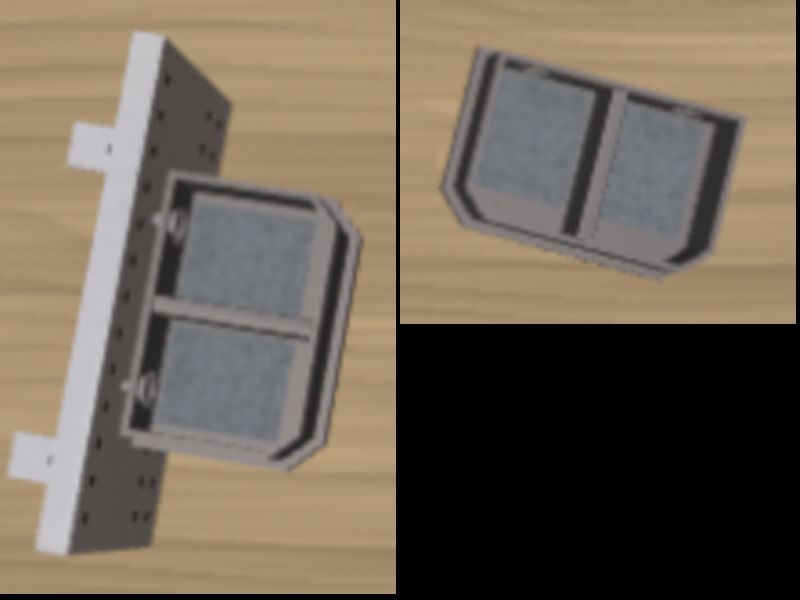

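```bash
cat > h.py <<'E'
from cell import r
import cv2,numpy as np
from scipy.spatial.transform import Rotation as R
def T(p,rv):
    m=np.eye(4);m[:3,:3]=R.from_rotvec(rv).as_matrix();m[:3,3]=p;return m
def ext(name,s=None):
    c=r.camera_model(name)
    if name=='wrist':
        s=s or r.sense()
        return T(s['eef_pos'],s['orientation'])@c['mount'],c
    return T(c['xyz'],c['attitude']),c
def plane(pix,z,name,E=None):
    M,c=E or ext(name)
    u=cv2.undistortPoints(np.array(pix,float).reshape(-1,1,2),c['camera_matrix'],np.array([c['k1'],0,0,0.])).reshape(-1,2)
    d=np.c_[u,np.ones(len(u))]@M[:3,:3].T
    o=M[:3,3]
    return (o+d*((z-o[2])/d[:,2:]))[:,:3]
def proj(P,name,E=None):
    M,c=E or ext(name)
    Q=np.linalg.inv(M);q=np.array(P,float).reshape(-1,3)@Q[:3,:3].T
    q=q+Q[:3,3]
    return cv2.projectPoints(q,np.zeros(3),np.zeros(3),c['camera_matrix'],np.array([c['k1'],0,0,0.]))[0].reshape(-1,2)
def snap(name,f):
    s=r.sense();im=r.get_image(name);cv2.imwrite(f'pics/{f}.png',cv2.cvtColor(im,cv2.COLOR_RGB2BGR))
    np.savez(f'pics/{f}.npz',p=s['eef_pos'],o=s['orientation']);return s
def loadE(f):
    d=np.load(f'pics/{f}.npz');return ext('wrist',{'eef_pos':d['p'],'orientation':d['o']})
def delta(pos,Rm):
    s=r.sense();A=R.from_rotvec(s['orientation']).as_matrix()
    print('clock',s['clock'],'pos',s['eef_pos'].round(4),'F',s['contact_force'].round(1),'grip',s['grip_width'])
    print('shift cm tool',(A.T@(np.array(pos)-s['eef_pos'])*100).round(2),'rotvec tool',R.from_matrix(A.T@Rm).as_rotvec().round(3))
def down(yaw): # jaw axis (tool y) at yaw, tool x down
    y=np.array([np.cos(yaw),np.sin(yaw),0]);x=np.array([0,0,-1.]);return np.c_[x,y,np.cross(x,y)]
E
python3 - <<'E'
from h import *
A=R.from_rotvec(r.sense()['orientation']).as_matrix();print(A.round(3))
cr=lambda P,ox,oy,dx=0:[((x-dx)/3.6+ox-.36,y/3.6+oy-.36) for x,y in P]
H=plane(cr([(172,176),(127,437),(285,468),(325,440),(360,235),(335,200),(155,303),(310,330)],150,140),.13,'top')
M=plane(cr([(478,50),(742,118),(712,255),(660,277),(462,220),(445,188),(618,92),(590,238)],395,220,400),.06,'top')
print(H.round(3));print(M.round(3))
def yaw(d):return np.degrees(np.arctan2(d[1],d[0]))
print('H back edge',yaw(H[0]-H[1]),'rib',yaw(H[6]-H[7]),'M edge',yaw(M[0]-M[1]),'rib',yaw(M[6]-M[7]))
P=plane(cr([(135,32),(165,38),(37,548),(70,553)],150,140),.165,'top');print(P.round(3),yaw(P[0]-P[2]),yaw(P[1]-P[3]))
E
```

```text
[[-0.     0.298 -0.955]
 [ 0.001 -0.955 -0.298]
 [-1.    -0.001  0.   ]]
[[0.672 0.285 0.13 ]
 [0.518 0.307 0.13 ]
 [0.501 0.214 0.13 ]
 [0.517 0.191 0.13 ]
 [0.637 0.173 0.13 ]
 [0.657 0.188 0.13 ]
 [0.596 0.293 0.13 ]
 [0.581 0.201 0.13 ]]
[[ 0.585 -0.188  0.06 ]
 [ 0.544 -0.352  0.06 ]
 [ 0.46  -0.332  0.06 ]
 [ 0.446 -0.299  0.06 ]
 [ 0.481 -0.178  0.06 ]
 [ 0.5   -0.167  0.06 ]
 [ 0.56  -0.275  0.06 ]
 [ 0.47  -0.256  0.06 ]]
H back edge -8.005814732707456 rib 80.50787452227938 M edge 75.8526487403643 rib -11.762009892175108
[[0.749 0.3   0.165]
 [0.745 0.282 0.165]
 [0.454 0.346 0.165]
 [0.452 0.327 0.165]] -8.800576499831504 -8.583084886849797
```

```bash
python3 -m inch '[{"z":-4.6,"y":-1.5},{"z":-4.6,"y":-1.5},{"z":-4.6,"y":-1.5},{"z":-4.6,"y":-1.5},{"z":-4.6,"y":-1.5},{"z":-4.6,"y":-1.5},{"z":-4.6,"y":-1.5},{"z":-4.6,"y":-1.5},{"z":0}]'; python3 -c "
from h import *
print(r.sense()['qpos'].round(2))
snap('wrist','w1');snap('top','t1')"
```

```text
[-1.27  0.13 -0.04  1.41 -0.    1.57]validation failed for argument at $[0]...
```

View pics/w1.png

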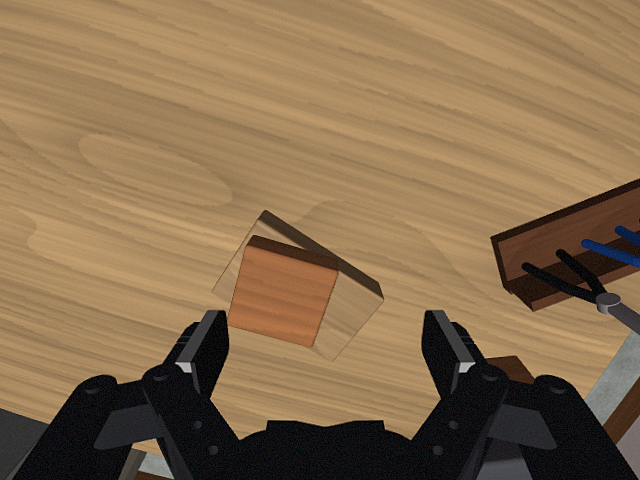

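```bash
python3 -m inch '[{"fingers":1,"x":0,"y":-1.5,"z":-4.6,"rx":0,"ry":0,"rz":0},{"fingers":1,"x":0,"y":-1.5,"z":-4.6,"rx":0,"ry":0,"rz":0},{"fingers":1,"x":0,"y":-1.5,"z":-4.6,"rx":0,"ry":0,"rz":0},{"fingers":1,"x":0,"y":-1.5,"z":-4.6,"rx":0,"ry":0,"rz":0},{"fingers":1,"x":0,"y":-1.5,"z":-4.6,"rx":0,"ry":0,"rz":0},{"fingers":1,"x":0,"y":-1.5,"z":-4.6,"rx":0,"ry":0,"rz":0},{"fingers":1,"x":0,"y":-1.5,"z":-4.6,"rx":0,"ry":0,"rz":0},{"fingers":1,"x":0,"y":-1.5,"z":-4.6,"rx":0,"ry":0,"rz":0},{"fingers":1,"x":0,"y":0,"z":0,"rx":0,"ry":0,"rz":0}]'; python3 -c "
from h import *
print(r.sense()['qpos'].round(2), r.sense()['clock'], r.sense()['eef_pos'])
"
```

```text
clock: 1.1
eef_pos: [0.4821, -0.2709, 0.2499]
orientation: [2.063, 0.309, -2.065]
contact_force: [-0.4, -0.6, -0.0]
grip_width: 0.0854
[-0.51  0.18  0.02  1.41  0.    2.33] 1.1 [ 0.48211436 -0.27086681  0.24992672]
```

```bash
python3 -c "
from h import *
snap('wrist','w2')"
```

```text
(no output)
```

View pics/w2.png

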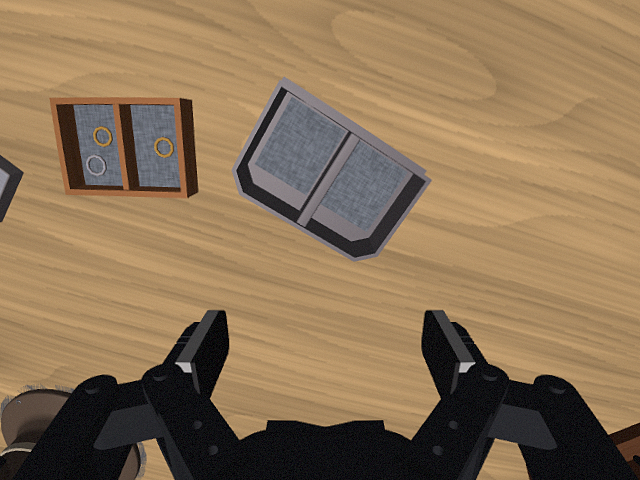

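```bash
python3 -c "
import cv2
a=cv2.imread('pics/w2.png')[70:270,225:440]
cv2.imwrite('pics/z2.png',cv2.resize(a,None,fx=3,fy=3,interpolation=cv2.INTER_CUBIC)[:600,:800])"
```

```text
(no output)
```

View pics/z2.png

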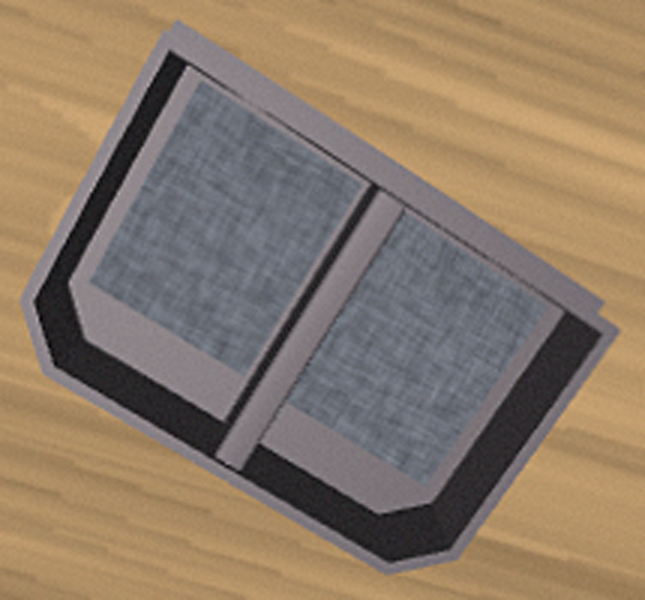

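```bash
cat >> h.py <<'E'
def fit2(L,W): # rigid 2D: W = Rz(yaw) L + t
    L=np.array(L,float);W=np.array(W)[:,:2]*1000
    a=L-L.mean(0);b=W-W.mean(0)
    th=np.arctan2((a[:,0]*b[:,1]-a[:,1]*b[:,0]).sum(),(a*b).sum())
    c,s=np.cos(th),np.sin(th);t=W.mean(0)-np.array([[c,-s],[s,c]])@L.mean(0)
    res=W-(L@np.array([[c,s],[-s,c]])+t)
    print('t mm',t.round(1),'yaw deg',np.degrees(th).round(2));print('res',(res@np.array([[c,-s],[s,c]])).round(1).tolist())
    return t,th
E
python3 - <<'E'
from h import *
E=loadE('w2')
I=[(168,50),(37,300),(52,362),(385,562),(447,548),(605,333)]
O=[(22,302),(45,370),(388,573),(458,557),(620,330)]
LI=[(48,75),(-33.86,75),(-48,60.86),(-48,-60.86),(-33.86,-75),(48,-75)]
LO=[(-35.5,79),(-52,62.5),(-52,-62.5),(-35.5,-79),(52,-79)]
f=lambda P:[(x/3+225-.33,y/3+70-.33) for x,y in P]
fit2(LI,plane(f(I),.06,'wrist',E));fit2(LO,plane(f(O),.06,'wrist',E));fit2(LI+LO,plane(f(I+O),.06,'wrist',E))
E
```

```text
t mm [ 515.3 -262.9] yaw deg -15.21
res [[-1.0, -0.0], [0.4, -1.4], [0.4, 0.2], [-0.3, 0.8], [0.1, 0.7], [0.4, -0.3]]
t mm [ 515.5 -263.4] yaw deg -14.91
res [[-0.8, -1.2], [1.1, -0.1], [0.4, 0.2], [0.4, 0.6], [-1.1, 0.5]]
t mm [ 515.4 -263.1] yaw deg -15.05
res [[-1.0, 0.1], [0.4, -1.1], [0.4, 0.6], [-0.6, 1.1], [-0.2, 1.0], [0.0, -0.3], [-0.8, -1.5], [1.1, -0.4], [0.7, -0.2], [0.7, 0.3], [-0.8, 0.4]]
```

```bash
python3 -m inch '[{"fingers":1,"x":0,"y":0,"z":0,"rx":-0.149,"ry":0,"rz":0},{"fingers":1,"x":0,"y":0,"z":0,"rx":-0.149,"ry":0,"rz":0},{"fingers":1,"x":0,"y":0,"z":0,"rx":-0.149,"ry":0,"rz":0},{"fingers":1,"x":0,"y":0,"z":0,"rx":-0.149,"ry":0,"rz":0},{"fingers":1,"x":0,"y":0,"z":0,"rx":-0.149,"ry":0,"rz":0},{"fingers":1,"x":0,"y":0,"z":0,"rx":-0.149,"ry":0,"rz":0},{"fingers":1,"x":0,"y":0,"z":0,"rx":-0.149,"ry":0,"rz":0},{"fingers":1,"x":0,"y":0,"z":0,"rx":-0.149,"ry":0,"rz":0},{"fingers":1,"x":0,"y":0,"z":0,"rx":-0.149,"ry":0,"rz":0},{"fingers":1,"x":0,"y":0,"z":0,"rx":-0.149,"ry":0,"rz":0},{"fingers":1,"x":0,"y":0,"z":0,"rx":-0.149,"ry":0,"rz":0},{"fingers":1,"x":0,"y":0,"z":0,"rx":-0.149,"ry":0,"rz":0}]' && python3 -m inch '[{"fingers":1,"x":0,"y":0,"z":1,"rx":-0.149,"ry":0,"rz":0},{"fingers":1,"x":0,"y":0,"z":1,"rx":-0.149,"ry":0,"rz":0},{"fingers":1,"x":0,"y":0,"z":1,"rx":-0.149,"ry":0,"rz":0},{"fingers":1,"x":0,"y":0,"z":1,"rx":-0.149,"ry":0,"rz":0},{"fingers":1,"x":0,"y":0,"z":0,"rx":-0.149,"ry":0,"rz":0},{"fingers":1,"x":0,"y":0,"z":0,"rx":0,"ry":0,"rz":0}]'; python3 -c "
from h import *
s=r.sense();print(s['qpos'].round(2));delta([.515,-.263,.25],down(np.radians(75)))
snap('wrist','w3')
import cv2
a=cv2.imread('pics/w3.png')
cv2.imwrite('pics/z3a.png',a)
"
```

```text
clock: 2.35
eef_pos: [0.4678, -0.281, 0.2494]
orientation: [0.814, 1.421, -0.821]
contact_force: [-0.0, -0.4, 0.0]
grip_width: 0.0857
clock: 2.95
eef_pos: [0.4878, -0.3167, 0.2495]
orientation: [0.234, 1.571, -0.237]
contact_force: [0.4, 0.0, 0.0]
grip_width: 0.0856
[-0.57  0.24  0.09  1.43 -0.01 -0.27]
clock 2.95 pos [ 0.4878 -0.3167  0.2495] F [0.4 0.  0. ] grip 0.08563284499388638
shift cm tool [-0.09  5.94  1.01] rotvec tool [-0.038 -0.013  0.004]
```

View pics/w3.png

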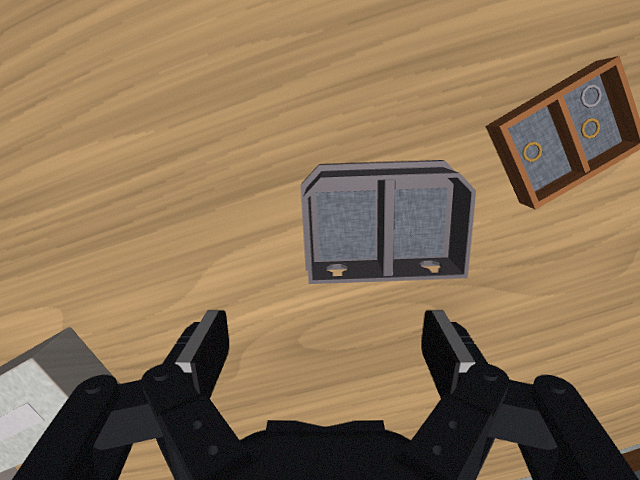

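```bash
python3 -c "
import cv2
a=cv2.imread('pics/w3.png')[150:295,293:485]
cv2.imwrite('pics/z3.png',cv2.resize(a,None,fx=4,fy=4,interpolation=cv2.INTER_CUBIC))"
```

```text
(no output)
```

View pics/z3.png

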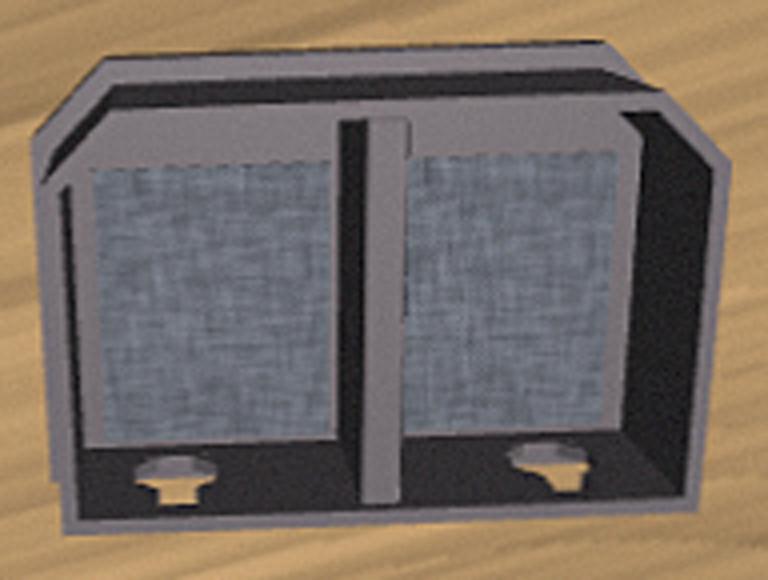

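```bash
python3 - <<'E'
from h import *
E=loadE('w3')
O=[(62,533),(697,511),(730,162),(663,90),(108,110),(40,187),(80,520),(685,497)]
L=[(52,-79),(52,79),(-35.5,79),(-52,62.5),(-52,-62.5),(-35.5,-79),(48,-75),(48,75)]
f=lambda P:[(x/4+293-.37,y/4+150-.37) for x,y in P]
fit2(L,plane(f(O),.06,'wrist',E))
E
```

```text
t mm [ 514.6 -263.4] yaw deg -14.81
res [[-0.8, 0.1], [0.0, -0.3], [0.4, -0.3], [0.1, -0.6], [0.0, -0.1], [0.3, 0.1], [-0.1, 0.8], [0.1, 0.3]]
```

```bash
python3 - <<'E'
import numpy as np
for i in range(13):
    t=np.radians(72.8+7.55*i+3); print(i,round(100*(.0082*np.cos(t)+.047*np.sin(t)),1),round(100*(.0082*np.sin(t)-.047*np.cos(t)),1))
E
```

```text
0 4.8 -0.4
1 4.8 0.3
2 4.7 0.9
3 4.5 1.5
4 4.3 2.1
5 4.0 2.6
6 3.6 3.1
7 3.2 3.6
8 2.7 4.0
9 2.1 4.3
10 1.5 4.5
11 0.9 4.7
12 0.3 4.8
```

```bash
python3 -m inch '[{"fingers":1,"x":-0.2,"y":4.8,"z":-0.4,"rx":-0.132,"ry":0,"rz":0},{"fingers":1,"x":-0.2,"y":4.8,"z":0.3,"rx":-0.132,"ry":0,"rz":0},{"fingers":1,"x":-0.2,"y":4.7,"z":0.9,"rx":-0.132,"ry":0,"rz":0},{"fingers":1,"x":-0.2,"y":4.5,"z":1.5,"rx":-0.132,"ry":0,"rz":0},{"fingers":1,"x":-0.2,"y":4.3,"z":2.1,"rx":-0.132,"ry":0,"rz":0},{"fingers":1,"x":-0.2,"y":4.0,"z":2.6,"rx":-0.132,"ry":0,"rz":0},{"fingers":1,"x":-0.2,"y":3.6,"z":3.1,"rx":-0.132,"ry":0,"rz":0},{"fingers":1,"x":-0.2,"y":3.2,"z":3.6,"rx":-0.132,"ry":0,"rz":0},{"fingers":1,"x":-0.2,"y":2.7,"z":4.0,"rx":-0.132,"ry":0,"rz":0},{"fingers":1,"x":-0.2,"y":2.1,"z":4.3,"rx":-0.132,"ry":0,"rz":0},{"fingers":1,"x":0,"y":1.5,"z":4.5,"rx":-0.132,"ry":0,"rz":0}]'; python3 -c "
from h import *
delta([.595,.293,.265],down(np.radians(171.3)));print(r.sense()['qpos'].round(2))"
```

```text
clock: 4.1
eef_pos: [0.6057, 0.202, 0.2692]
orientation: [-0.887, 1.393, 0.893]
contact_force: [0.4, 0.1, 0.5]
grip_width: 0.0853
clock 4.1 pos [0.6057 0.202  0.2692] F [0.4 0.1 0.5] grip 0.08527056421017563
shift cm tool [0.41 4.74 7.84] rotvec tool [-0.276 -0.006 -0.01 ]
[ 0.32  0.36  0.3   1.52  0.   -0.82]
```

```bash
python3 -m inch '[{"fingers":1,"x":0.2,"y":2.4,"z":3.9,"rx":-0.138,"ry":0,"rz":0},{"fingers":1,"x":0.2,"y":1.8,"z":4.2,"rx":-0.138,"ry":0,"rz":0},{"fingers":1,"x":0,"y":0,"z":0,"rx":0,"ry":0,"rz":0}]'; python3 -c "
from h import *
snap('wrist','w4')
delta([.595,.293,.265],down(np.radians(171.3)))"
```

```text
clock: 4.4
eef_pos: [0.5943, 0.3, 0.2632]
orientation: [-1.098, 1.286, 1.109]
contact_force: [-0.4, -0.6, -0.2]
grip_width: 0.0854
clock 4.45 pos [0.5946 0.2977 0.2636] F [ 0.2 -0.8  0.1] grip 0.08539228456495472
shift cm tool [-0.13 -0.1  -0.46] rotvec tool [ 0.003 -0.005 -0.011]
```

View pics/w4.png

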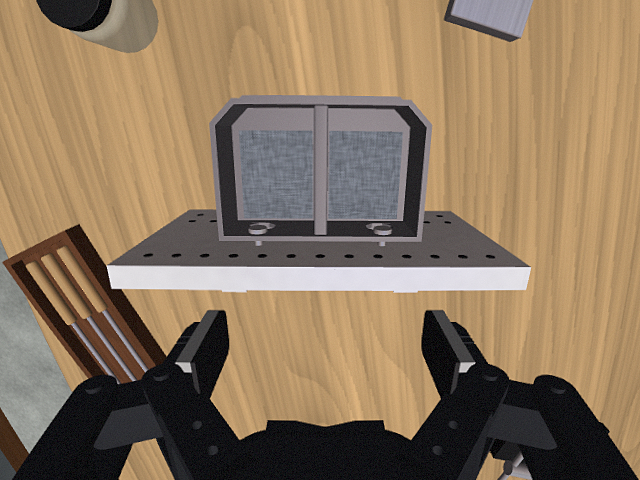

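```bash
python3 -c "
from h import *
snap('wrist','w5');print(r.sense()['eef_pos'],r.sense()['qd'].round(3))
a=cv2.imread('pics/w5.png')[80:310,95:545]
b=a[0:180,100:350]
cv2.imwrite('pics/z5.png',cv2.resize(b,None,fx=3.2,fy=3.2,interpolation=cv2.INTER_CUBIC)[:600,:800])"
```

```text
[0.59504777 0.29601129 0.26412623] [-0.041 -0.02  -0.009  0.001 -0.004 -0.009]
```

View pics/z5.png

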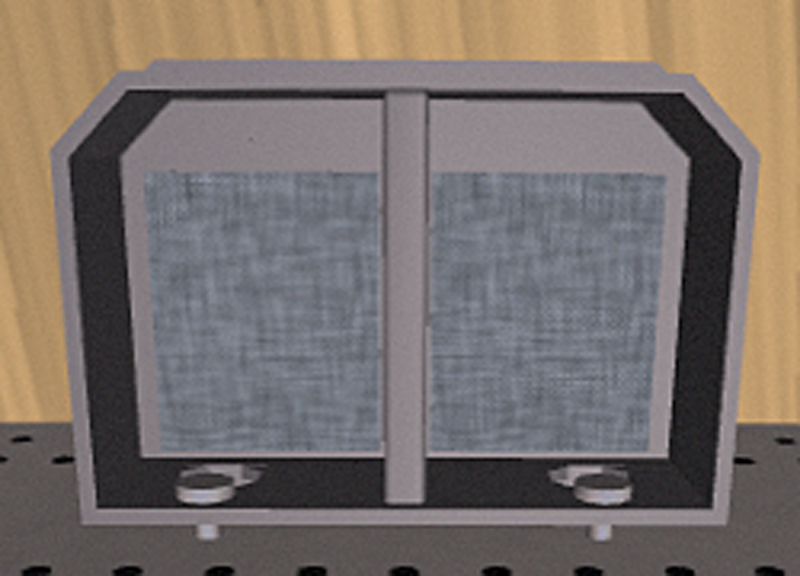

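View pics/w5.png

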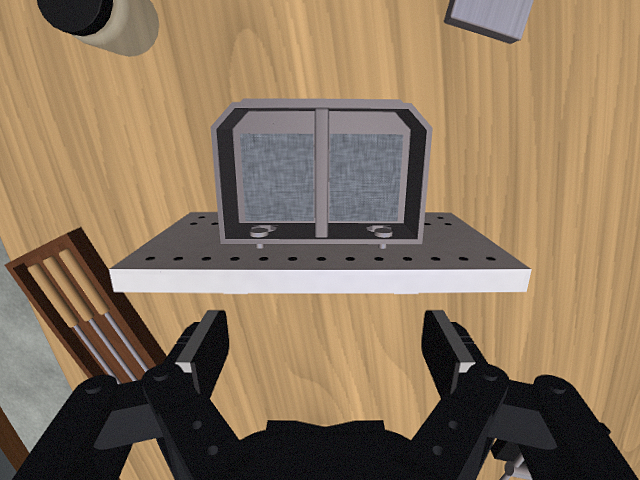

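```bash
python3 - <<'E'
from h import *
E=loadE('w5')
O=[(82,524),(727,524),(760,155),(50,155),(127,91),(70,157),(97,507),(715,507),(742,160),(684,94)]
L=[(52,-79),(52,79),(-35.5,79),(-35.5,-79),(-48,-60.86),(-33.86,-75),(48,-75),(48,75),(-33.86,75),(-48,60.86)]
f=lambda P:[(x/3.2+195-.34,y/3.2+80-.34) for x,y in P]
t,th=fit2(L,plane(f(O),.13,'wrist',E))
P=plane([(110,267.5),(531,268.3)],.165,'wrist',E);print(P.round(4))
d=P[1]-P[0];print(np.linalg.norm(d),np.degrees(np.arctan2(d[1],d[0]))-90, P.mean(0)-58e-3*np.array([np.sin(np.arctan2(d[1],d[0])),-np.cos(np.arctan2(d[1],d[0])),0]))
c=P.mean(0)
rib=plane(f([(386,95),(427,95),(386,500),(424,500)]),.128,'wrist',E);print('rib',rib.round(4))
E
```

```text
t mm [589.  250.3] yaw deg 81.22
res [[-0.4, -0.0], [-0.3, -0.3], [0.5, -0.6], [1.0, 0.4], [0.3, 0.3], [-0.2, 0.8], [-0.7, 0.0], [-0.7, 0.3], [0.0, -0.5], [0.5, -0.4]]
[[0.7448 0.2843 0.165 ]
 [0.4507 0.3306 0.165 ]]
0.29774479205303833 81.06143942110836 [0.58876025 0.25015461 0.165     ]
rib [[0.5862 0.2034 0.128 ]
 [0.5774 0.2047 0.128 ]
 [0.6009 0.2951 0.128 ]
 [0.5917 0.2966 0.128 ]]
```

```bash
python3 -c "
from h import *
delta([.589,.2503,.113],down(np.radians(171.15)))"
```

```text
clock 4.5 pos [0.595  0.296  0.2641] F [ 0.   0.  -0.9] grip 0.08542767402089178
shift cm tool [15.14 -0.25 -4.53] rotvec tool [ 0.003 -0.005 -0.01 ]
```

```bash
python3 -m inch '[{"fingers":1,"x":1.0,"y":-0.1,"z":-2.2,"rx":0.0,"ry":0,"rz":-0.01},{"fingers":1,"x":2.0,"y":-0.1,"z":-2.2,"rx":0,"ry":0,"rz":0},{"fingers":1,"x":2.0,"y":0,"z":0,"rx":0,"ry":0,"rz":0},{"fingers":1,"x":2,"y":0,"z":0,"rx":0,"ry":0,"rz":0},{"fingers":1,"x":0,"y":0,"z":0,"rx":0,"ry":0,"rz":0}]'; python3 -c "
from h import *
delta([.589,.2503,.113],down(np.radians(171.15)))"
```

```text
clock: 5.0
eef_pos: [0.5911, 0.2406, 0.1952]
orientation: [-1.085, 1.289, 1.073]
contact_force: [-0.6, 0.1, -0.3]
grip_width: 0.0852
clock 5.0 pos [0.5911 0.2406 0.1952] F [-0.6  0.1 -0.3] grip 0.08519288950798895
shift cm tool [8.21 0.41 0.97] rotvec tool [-0.022 -0.006  0.004]
```

```bash
python3 -m inch '[{"fingers":1,"x":1.0,"y":0.3,"z":0.6,"rx":-0.018,"ry":-0.004,"rz":0.002},{"fingers":1,"x":1.5,"y":0,"z":0.1,"rx":0,"ry":0,"rz":0},{"fingers":1,"x":1.0,"y":0,"z":0,"rx":0,"ry":0,"rz":0},{"fingers":1,"x":0,"y":0,"z":0,"rx":0,"ry":0,"rz":0}]'; python3 -c "
from h import *
delta([.589,.2503,.113],down(np.radians(171.15)))"
```

```text
clock: 5.4
eef_pos: [0.5909, 0.2454, 0.1623]
orientation: [-1.089, 1.278, 1.083]
contact_force: [-0.6, -0.3, -0.7]
grip_width: 0.0856
clock 5.4 pos [0.5909 0.2454 0.1623] F [-0.6 -0.3 -0.7] grip 0.08563001028455469
shift cm tool [4.93 0.29 0.44] rotvec tool [-0.01   0.001  0.006]
```

```bash
python3 -m inch '[{"fingers":1,"x":1.0,"y":0.3,"z":0.4,"rx":-0.01,"ry":0,"rz":0.005},{"fingers":1,"x":1.2,"y":0,"z":0,"rx":0,"ry":0,"rz":0},{"fingers":1,"x":1.2,"y":0,"z":0,"rx":0,"ry":0,"rz":0},{"fingers":1,"x":0.8,"y":0,"z":0,"rx":0,"ry":0,"rz":0},{"fingers":1,"x":0,"y":0,"z":0,"rx":0,"ry":0,"rz":0}]'; python3 -c "
from h import *
delta([.589,.2503,.113],down(np.radians(171.15)))"
```

```text
clock: 5.9
eef_pos: [0.5889, 0.251, 0.1179]
orientation: [-1.095, 1.275, 1.095]
contact_force: [0.2, -0.5, 0.5]
grip_width: 0.0852
clock 5.9 pos [0.5889 0.251  0.1179] F [ 0.2 -0.5  0.5] grip 0.0852190134847436
shift cm tool [ 0.49 -0.03 -0.07] rotvec tool [0.001 0.002 0.002]
```

```bash
python3 -m inch '[{"fingers":1,"x":0.4,"y":0,"z":0,"rx":0,"ry":0,"rz":0},{"fingers":-0.5,"x":0,"y":0,"z":0,"rx":0,"ry":0,"rz":0},{"fingers":-1,"x":0,"y":0,"z":0,"rx":0,"ry":0,"rz":0},{"fingers":-1,"x":0,"y":0,"z":0,"rx":0,"ry":0,"rz":0},{"fingers":-1,"x":0,"y":0,"z":0,"rx":0,"ry":0,"rz":0},{"fingers":-1,"x":0,"y":0,"z":0,"rx":0,"ry":0,"rz":0},{"fingers":-1,"x":0,"y":0,"z":0,"rx":0,"ry":0,"rz":0}]' 70; python3 -c "
from h import *
delta([.589,.2503,.113],down(np.radians(171.15)));snap('wrist','w6');print(r.sense()['contact_force'],r.sense()['ft_torque'],r.sense()['grip_width'])"
```

```text
clock: 6.6
eef_pos: [0.5895, 0.2512, 0.1149]
orientation: [-1.095, 1.273, 1.094]
contact_force: [-0.3, -0.1, -0.9]
grip_width: 0.0091
clock 6.6 pos [0.5895 0.2512 0.1149] F [-0.3 -0.1 -0.9] grip 0.009051599155634095
shift cm tool [ 0.19  0.03 -0.1 ] rotvec tool [0.001 0.003 0.003]
[-0.84793722 -0.6474647   0.32656567] [-0.0326185   0.16370565 -0.0816933 ] 0.00902264379709129
```

View pics/w6.png

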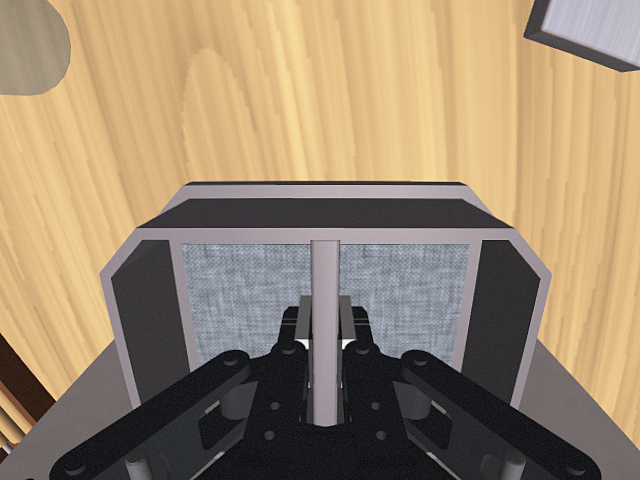

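```bash
python3 -m inch '[{"fingers":-1,"x":-0.2,"y":0,"z":0,"rx":0,"ry":0,"rz":0},{"fingers":-1,"x":-0.3,"y":0,"z":0,"rx":0,"ry":0,"rz":0},{"fingers":-1,"x":-0.3,"y":0,"z":0,"rx":0,"ry":0,"rz":0}]'; python3 -c "
from h import *
delta([.589,.2503,.1329],down(np.radians(171.15)));print(r.sense()['ft_torque'])"
```

```text
clock: 6.95
eef_pos: [0.5887, 0.2512, 0.1218]
orientation: [-1.094, 1.276, 1.096]
contact_force: [-0.1, 0.1, -3.1]
grip_width: 0.0091
clock 6.95 pos [0.5887 0.2512 0.1218] F [-0.1  0.1 -3.1] grip 0.00912927188527108
shift cm tool [-1.11 -0.04 -0.08] rotvec tool [0.001 0.002 0.001]
[ 0.09213508 -0.05442783 -0.00051319]
```

```bash
python3 -m inch '[{"fingers":-1,"x":-0.3,"y":0,"z":0,"rx":0,"ry":0,"rz":0},{"fingers":-1,"x":-0.3,"y":0,"z":0,"rx":0,"ry":0,"rz":0},{"fingers":-1,"x":-0.3,"y":0,"z":0,"rx":0,"ry":0,"rz":0},{"fingers":-1,"x":-0.1,"y":0,"z":0,"rx":0,"ry":0,"rz":0},{"fingers":-1,"x":0,"y":0,"z":0,"rx":0,"ry":0,"rz":0}]'; python3 -c "
from h import *
delta([.589,.2503,.1329],down(np.radians(171.15)));print(r.sense()['ft_torque'])"
```

```text
clock: 7.45
eef_pos: [0.5888, 0.2509, 0.1331]
orientation: [-1.095, 1.276, 1.095]
contact_force: [-0.2, -0.5, -3.0]
grip_width: 0.0091
clock 7.45 pos [0.5888 0.2509 0.1331] F [-0.2 -0.5 -3. ] grip 0.009137000532033101
shift cm tool [ 0.02 -0.03 -0.06] rotvec tool [0.001 0.002 0.001]
[-0.01970447  0.01488818  0.02546151]
```

```bash
python3 -m inch '[{"fingers":-1,"x":0,"y":0,"z":-0.3,"rx":0,"ry":0,"rz":0},{"fingers":-1,"x":0,"y":0,"z":-0.4,"rx":0,"ry":0,"rz":0},{"fingers":-1,"x":0,"y":0,"z":-0.4,"rx":0,"ry":0,"rz":0}]'; python3 -c "
from h import *
delta([.589,.2503,.1329],down(np.radians(171.15)));print(r.sense()['ft_torque'])"
```

```text
clock: 7.75
eef_pos: [0.5868, 0.2395, 0.1328]
orientation: [-1.095, 1.276, 1.096]
contact_force: [-0.2, 0.3, -3.1]
grip_width: 0.0092
clock 7.75 pos [0.5868 0.2395 0.1328] F [-0.2  0.3 -3.1] grip 0.009240208818201255
shift cm tool [-0.01 -0.05  1.1 ] rotvec tool [0.002 0.001 0.001]
[-0.05878494  0.00964281 -0.02448057]
```

Free so far, no lateral force. I'll draw on well clear and check.

```bash
python3 -m inch '[{"fingers":-1,"x":0,"y":0,"z":-0.5,"rx":0,"ry":0,"rz":0},{"fingers":-1,"x":0,"y":0,"z":-0.8,"rx":0,"ry":0,"rz":0},{"fingers":-1,"x":0,"y":0,"z":-1.0,"rx":0,"ry":0,"rz":0},{"fingers":-1,"x":0,"y":0,"z":-1.0,"rx":0,"ry":0,"rz":0},{"fingers":-1,"x":0,"y":0,"z":0,"rx":0,"ry":0,"rz":0}]'; python3 -c "
from h import *
delta([.515,-.2633,.21],down(np.radians(75.1)));print(r.sense()['ft_torque'],r.sense()['qpos'].round(2));snap('scene','s7');snap('wrist','w7')"
```

```text
clock: 8.25
eef_pos: [0.5809, 0.2026, 0.1325]
orientation: [-1.095, 1.278, 1.095]
contact_force: [-0.2, 0.5, -2.4]
grip_width: 0.0092
clock 8.25 pos [0.5809 0.2026 0.1325] F [-0.2  0.5 -2.4] grip 0.009240177244467702
shift cm tool [ -7.76  -0.64 -47.05] rotvec tool [ 1.677  0.    -0.   ]
[-0.00877931 -0.01321852  0.02883967] [ 0.34  0.32 -0.06  1.19  0.   -1.08]
```

View pics/s7.png

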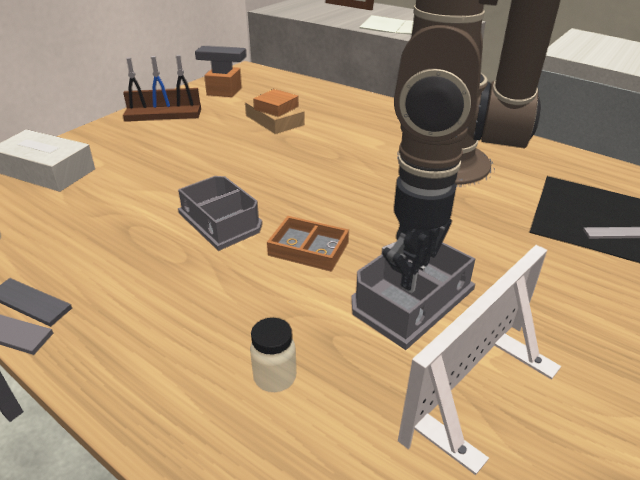

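View pics/w7.png

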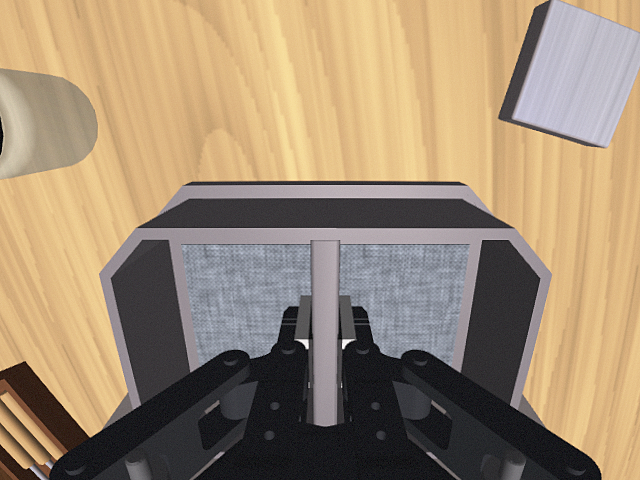

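```bash
python3 - <<'E'
from h import *
E=loadE('w7');s=np.load('pics/w7.npz')
W=plane([(137,228),(513,228),(552,273),(99,273),(112,275),(540,275)],s['p'][2]+.0151,'wrist',E)
A=R.from_rotvec(s['o']).as_matrix()
Lw=(W-s['p'])@A; print('tool yz mm',(Lw[:,1:]*1000).round(1))
fit2([(-52,-62.5),(-52,62.5),(-35.5,79),(-35.5,-79),(-33.9,-75),(-33.9,75)],np.c_[Lw[:,2],Lw[:,1]])
for i in range(12):
    t=np.radians(171.2-8*i-4); print(i,round(100*(-.0055*np.cos(t)-.0388*np.sin(t)),1),round(100*(-.0055*np.sin(t)+.0388*np.cos(t)),1))
E
```

```text
tool yz mm [[-61.2 -53.3]
 [ 60.5 -53.3]
 [ 77.5 -37.2]
 [-78.  -37.3]
 [-73.4 -36.6]
 [ 73.3 -36.5]]
t mm [-1.9 -0.2] yaw deg 0.0
res [[0.6, 1.5], [0.6, -1.8], [0.2, -1.3], [0.1, 1.3], [-0.7, 1.8], [-0.7, -1.5]]
0 -0.3 -3.9
1 -0.9 -3.8
2 -1.4 -3.7
3 -1.9 -3.4
4 -2.3 -3.1
5 -2.8 -2.8
6 -3.1 -2.4
7 -3.4 -1.9
8 -3.7 -1.4
9 -3.8 -0.9
10 -3.9 -0.4
11 -3.9 0.2
```

```bash
python3 -m inch '[{"fingers":-1,"x":-2,"y":0,"z":-0.5,"rx":0,"ry":0,"rz":0},{"fingers":-1,"x":-3,"y":0,"z":-2,"rx":0.05,"ry":0,"rz":0},{"fingers":-1,"x":-2,"y":-0.3,"z":-3.5,"rx":0.12,"ry":0,"rz":0},{"fingers":-1,"x":-0.8,"y":-0.9,"z":-3.8,"rx":0.14,"ry":0,"rz":0},{"fingers":-1,"x":0,"y":-1.4,"z":-3.7,"rx":0.14,"ry":0,"rz":0},{"fingers":-1,"x":0,"y":-1.9,"z":-3.4,"rx":0.14,"ry":0,"rz":0},{"fingers":-1,"x":0,"y":-2.3,"z":-3.1,"rx":0.14,"ry":0,"rz":0},{"fingers":-1,"x":0,"y":-2.8,"z":-2.8,"rx":0.14,"ry":0,"rz":0},{"fingers":-1,"x":0,"y":-3.1,"z":-2.4,"rx":0.14,"ry":0,"rz":0},{"fingers":-1,"x":0,"y":-3.4,"z":-1.9,"rx":0.14,"ry":0,"rz":0}]'; python3 -c "
from h import *
delta([.5164,-.2637,.16],down(np.radians(75.1)));print(r.sense()['qpos'].round(2))"
```

```text
clock: 9.35
eef_pos: [0.5429, -0.1318, 0.2137]
orientation: [-0.183, 1.556, 0.186]
contact_force: [0.5, -0.1, -2.5]
grip_width: 0.0091
clock 9.35 pos [ 0.5429 -0.1318  0.2137] F [ 0.5 -0.1 -2.5] grip 0.009142176252140886
shift cm tool [  5.31 -12.21  -5.68] rotvec tool [ 0.495  0.006 -0.003]
[-0.24  0.19 -0.05  1.32  0.   -0.48]
```

```bash
python3 -m inch '[{"fingers":-1,"x":0,"y":-3.0,"z":-1.2,"rx":0.12,"ry":0,"rz":0},{"fingers":-1,"x":0,"y":-3.0,"z":-0.8,"rx":0.12,"ry":0,"rz":0},{"fingers":-1,"x":0,"y":-2.6,"z":-0.5,"rx":0.11,"ry":0,"rz":0},{"fingers":-1,"x":0,"y":-1.0,"z":0,"rx":0.06,"ry":0,"rz":0},{"fingers":-1,"x":0,"y":0,"z":0,"rx":0,"ry":0,"rz":0}]'; python3 -c "
from h import *
delta([.5164,-.2637,.16],down(np.radians(75.1)))"
```

```text
clock: 9.85
eef_pos: [0.5261, -0.2385, 0.2136]
orientation: [0.159, 1.557, -0.154]
contact_force: [0.3, 0.2, -1.6]
grip_width: 0.0091
clock 9.85 pos [ 0.5261 -0.2385  0.2136] F [ 0.3  0.2 -1.6] grip 0.009126864935520498
shift cm tool [ 5.35 -2.68 -0.49] rotvec tool [ 0.061  0.008 -0.004]
```

```bash
python3 -m inch '[{"fingers":-1,"x":1,"y":-1.3,"z":-0.2,"rx":0.04,"ry":0.005,"rz":-0.003},{"fingers":-1,"x":2,"y":-0.9,"z":-0.2,"rx":0.02,"ry":0,"rz":0},{"fingers":-1,"x":1.5,"y":-0.4,"z":-0.1,"rx":0,"ry":0,"rz":0},{"fingers":-1,"x":0.8,"y":0,"z":0,"rx":0,"ry":0,"rz":0},{"fingers":-1,"x":0,"y":0,"z":0,"rx":0,"ry":0,"rz":0}]'; python3 -c "
from h import *
delta([.5164,-.2637,.125],down(np.radians(75.1)))"
```

```text
clock: 10.35
eef_pos: [0.5158, -0.2622, 0.1569]
orientation: [0.203, 1.559, -0.203]
contact_force: [-0.4, 0.3, -2.9]
grip_width: 0.0093
clock 10.35 pos [ 0.5158 -0.2622  0.1569] F [-0.4  0.3 -2.9] grip 0.00926270782313331
shift cm tool [ 3.19 -0.13  0.09] rotvec tool [ 0.001  0.002 -0.   ]
```

```bash
python3 -m inch '[{"fingers":-1,"x":1,"y":-0.1,"z":0.1,"rx":0,"ry":0,"rz":0},{"fingers":-1,"x":1,"y":0,"z":0,"rx":0,"ry":0,"rz":0},{"fingers":-1,"x":0.6,"y":0,"z":0,"rx":0,"ry":0,"rz":0},{"fingers":-1,"x":0,"y":0,"z":0,"rx":0,"ry":0,"rz":0},{"fingers":-1,"x":0,"y":0,"z":0,"rx":0,"ry":0,"rz":0}]'; python3 -c "
from h import *
delta([.5164,-.2637,.097],down(np.radians(75.1)));snap('scene','s8');snap('wrist','w8');snap('top','t8')
b=cv2.imread('pics/s8.png')[140:290,130:330]
cv2.imwrite('pics/z8.png',cv2.resize(b,None,fx=4,fy=4,interpolation=cv2.INTER_CUBIC))
delta([.5164,-.2637,.097],down(np.radians(75.1)))"
```

```text
clock: 10.85
eef_pos: [0.5177, -0.2624, 0.1296]
orientation: [0.201, 1.558, -0.201]
contact_force: [-0.1, 0.5, -2.7]
grip_width: 0.0093
clock 10.85 pos [ 0.5177 -0.2624  0.1296] F [-0.1  0.5 -2.7] grip 0.009328907112275284
shift cm tool [ 3.26 -0.16 -0.11] rotvec tool [ 0.004  0.004 -0.   ]
clock 11.0 pos [ 0.5179 -0.2626  0.13  ] F [ 0.4 -0.1 -2.9] grip 0.008779086171664528
shift cm tool [ 3.3  -0.14 -0.13] rotvec tool [ 0.004  0.004 -0.   ]
```

View pics/z8.png

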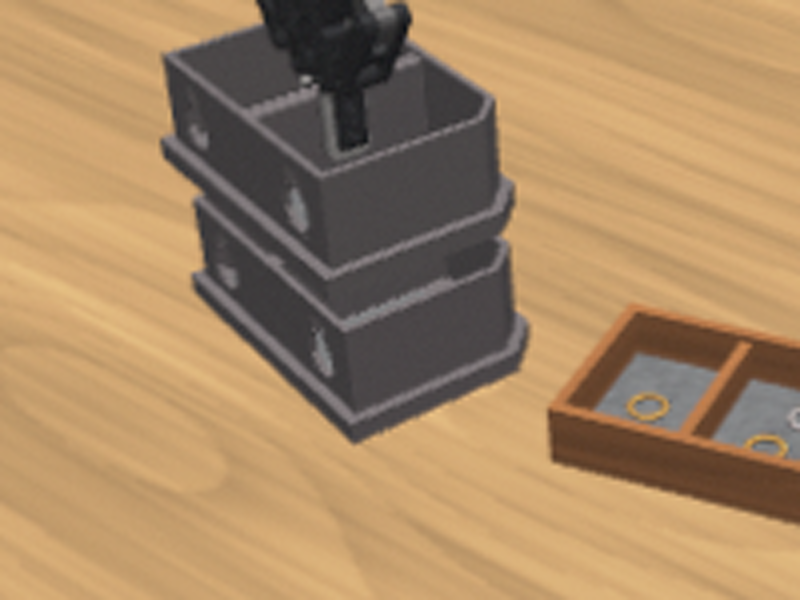

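View pics/w8.png

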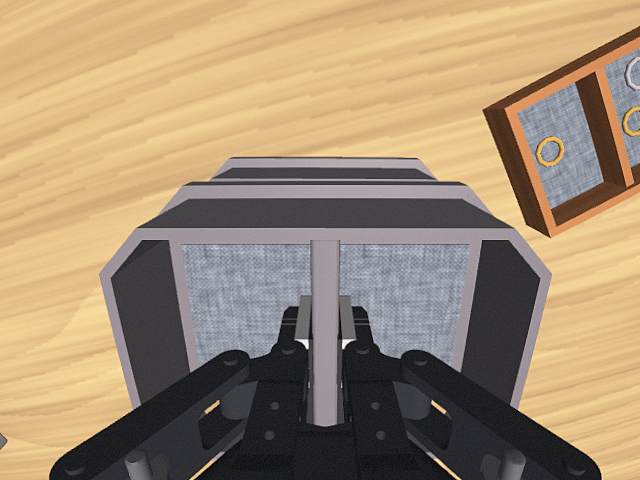

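```bash
python3 - <<'E'
from h import *
f=lambda P:[(x/4+130-.37,y/4+140-.37) for x,y in P]
d=np.radians(-14.9);c,s=np.cos(d),np.sin(d);B=np.array([[c,s],[-s,c]])
lo=plane(f([(345,327),(194,202),(508,242)]),.06,'scene')
for h in (.1451,.1427):
  up=plane(f([(323,177),(164,57),(496,99)]),h,'scene'); print('up-lo local xy mm',((up-lo)[:,:2]@B.T*1000).round(1))
print(lo.round(4))
a=plane(f([(330,278)]),.0851,'scene');b=plane(f([(355,441)]),0,'scene');print('skirt',((a-b)[:,:2]@B.T*1000).round(1))
# wrist front skirt edges
E=loadE('w8');
A=plane([(185,183),(465,183)],.0931,'wrist',E);Bm=plane([(232,158),(417,158)],.008,'wrist',E)
print('wrist mids',A.mean(0),Bm.mean(0),((A.mean(0)-Bm.mean(0))[:2]@B.T*1000).round(1))
E
```

```text
up-lo local xy mm [[3.1 4.4]
 [2.8 0.5]
 [4.7 6.7]]
up-lo local xy mm [[ 1.3  0.6]
 [ 1.  -4. ]
 [ 2.4  2.8]]
[[ 0.5783 -0.204   0.06  ]
 [ 0.5435 -0.3496  0.06  ]
 [ 0.4765 -0.1914  0.06  ]]
skirt [[ -5.4 -14. ]]
wrist mids [ 0.46129561 -0.24795177  0.0931    ] [ 0.45891056 -0.24767477  0.008     ] [2.4 0.3]
```

```bash
python3 -m inch '[{"fingers":-1,"x":0.6,"y":-0.1,"z":-0.15,"rx":0.003,"ry":0.003,"rz":0},{"fingers":-1,"x":0.6,"y":0,"z":0,"rx":0,"ry":0,"rz":0},{"fingers":-1,"x":0.4,"y":0,"z":0,"rx":0,"ry":0,"rz":0},{"fingers":-1,"x":0,"y":0,"z":0,"rx":0,"ry":0,"rz":0}]'; python3 -c "
from h import *
delta([.5164,-.2637,.097],down(np.radians(75.1)))"
```

```text
clock: 11.4
eef_pos: [0.5163, -0.2636, 0.1133]
orientation: [0.204, 1.559, -0.204]
contact_force: [-0.5, 0.5, -3.2]
grip_width: 0.0091
clock 11.4 pos [ 0.5163 -0.2636  0.1133] F [-0.5  0.5 -3.2] grip 0.009055808356003841
shift cm tool [ 1.63 -0.01  0.01] rotvec tool [0.    0.002 0.   ]
```

```bash
python3 -m inch '[{"fingers":-1,"x":0.3,"y":0,"z":0,"rx":0,"ry":0,"rz":0},{"fingers":-1,"x":0.3,"y":0,"z":0,"rx":0,"ry":0,"rz":0},{"fingers":-1,"x":0.2,"y":0,"z":0,"rx":0,"ry":0,"rz":0},{"fingers":-1,"x":0.1,"y":0,"z":0,"rx":0,"ry":0,"rz":0}]'; python3 -c "
from h import *
delta([.5164,-.2637,.097],down(np.radians(75.1)))"
```

```text
clock: 11.8
eef_pos: [0.5164, -0.2636, 0.1035]
orientation: [0.204, 1.559, -0.204]
contact_force: [0.2, -0.1, -3.2]
grip_width: 0.0093
clock 11.8 pos [ 0.5164 -0.2636  0.1035] F [ 0.2 -0.1 -3.2] grip 0.009252506002505937
shift cm tool [ 0.65 -0.01  0.  ] rotvec tool [0.    0.002 0.   ]
```

```bash
python3 -m inch '[{"fingers":-1,"x":0.2,"y":0,"z":0,"rx":0,"ry":0,"rz":0},{"fingers":-1,"x":0.2,"y":0,"z":0,"rx":0,"ry":0,"rz":0},{"fingers":-1,"x":0.0,"y":0,"z":0,"rx":0,"ry":0,"rz":0}]'; python3 -c "
from h import *
delta([.5164,-.2637,.097],down(np.radians(75.1)))
snap('scene','s9')
b=cv2.imread('pics/s9.png')[140:290,130:330]
cv2.imwrite('pics/z9.png',cv2.resize(b,None,fx=4,fy=4,interpolation=cv2.INTER_CUBIC))
"
```

```text
clock: 12.1
eef_pos: [0.5164, -0.2636, 0.0991]
orientation: [0.204, 1.559, -0.204]
contact_force: [0.0, -0.3, -2.5]
grip_width: 0.009
clock 12.1 pos [ 0.5164 -0.2636  0.0991] F [ 0.  -0.3 -2.5] grip 0.009015741717165545
shift cm tool [ 0.21 -0.01  0.  ] rotvec tool [0.    0.002 0.   ]
```

View pics/z9.png

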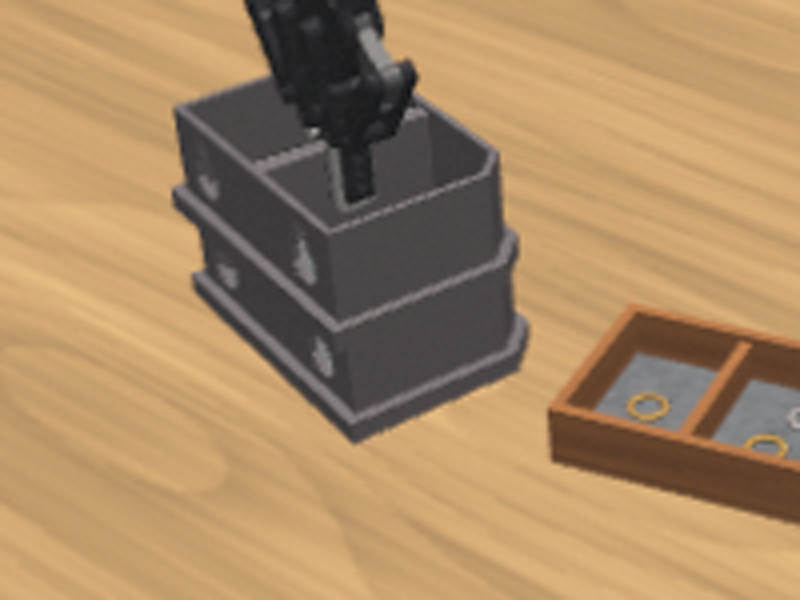

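```bash
python3 -m inch '[{"fingers":-1,"x":0.1,"y":0,"z":0,"rx":0,"ry":0,"rz":0},{"fingers":-1,"x":0.1,"y":0,"z":0,"rx":0,"ry":0,"rz":0}]';python3 -m inch '[{"fingers":-1,"x":0.1,"y":0,"z":0,"rx":0,"ry":0,"rz":0}]'
```

```text
clock: 12.35
eef_pos: [0.5168, -0.2637, 0.0979]
orientation: [0.203, 1.558, -0.204]
contact_force: [-2.1, 1.1, 4.8]
grip_width: 0.0092
clock: 12.45
eef_pos: [0.5168, -0.2637, 0.0978]
orientation: [0.203, 1.557, -0.205]
contact_force: [-2.3, 1.6, 7.2]
grip_width: 0.0088
```

```bash
python3 -c "
from h import *
snap('scene','s10')
b=cv2.imread('pics/s10.png')[140:290,130:330]
cv2.imwrite('pics/z10.png',cv2.resize(b,None,fx=4,fy=4,interpolation=cv2.INTER_CUBIC))
P=[(x,y) for x in(58,) for y in(-85,85)]
c,s=np.cos(np.radians(-14.9)),np.sin(np.radians(-14.9))
W=[(.515+(c*x-s*y)/1000,-.2633+(s*x+c*y)/1000) for x,y in [(58,85),(58,-85)]]
V=[(.515+(c*x-s*y)/1000,-.2633+(s*x+c*y)/1000) for x,y in [(52,79),(52,-79)]]
for z,Q in((0,W),(.052,W),(.112,V),(.114,V),(.06,W)): print(z,((proj([(a,b,z) for a,b in Q],'scene')-[130,140])*4).round(0).tolist())
print(r.sense()['contact_force'],r.sense()['ft_torque'])
"
```

```text
0 [[348.0, 447.0], [188.0, 295.0]]
0.052 [[335.0, 360.0], [173.0, 212.0]]
0.112 [[325.0, 241.0], [170.0, 111.0]]
0.114 [[325.0, 238.0], [170.0, 108.0]]
0.06 [[333.0, 346.0], [170.0, 199.0]]
[-2.40604485  1.30391405  5.72443985] [0.37524975 0.95911612 0.040645  ]
```

View pics/z10.png

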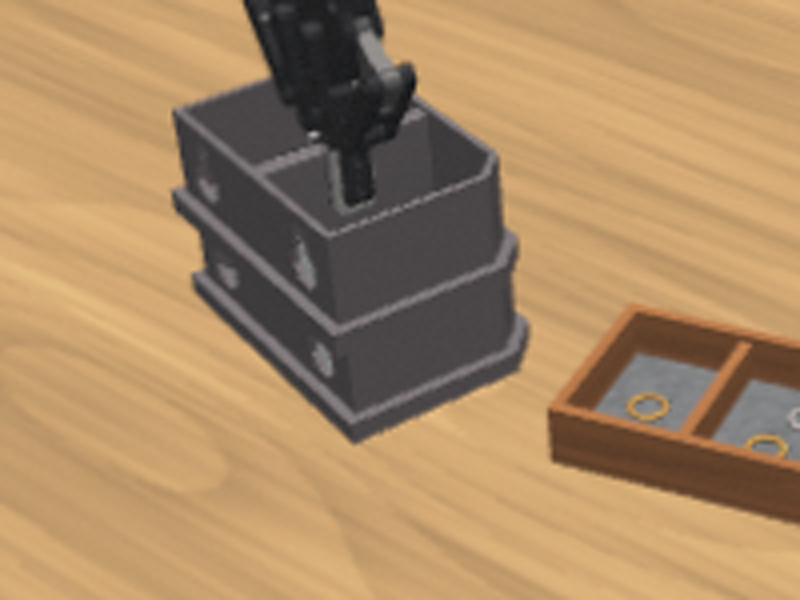

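```bash
python3 -c "
from h import *
b=cv2.imread('pics/s10.png')[160:255,168:268]
cv2.imwrite('pics/z10b.png',cv2.resize(b,None,fx=6.3,fy=6.3,interpolation=cv2.INTER_CUBIC))
snap('wrist','w10');snap('top','t10')
c=cv2.imread('pics/w10.png')[130:300,80:580]
cv2.imwrite('pics/z10c.png',cv2.resize(c,None,fx=1.6,fy=1.6))
"
```

```text
(no output)
```

View pics/z10b.png

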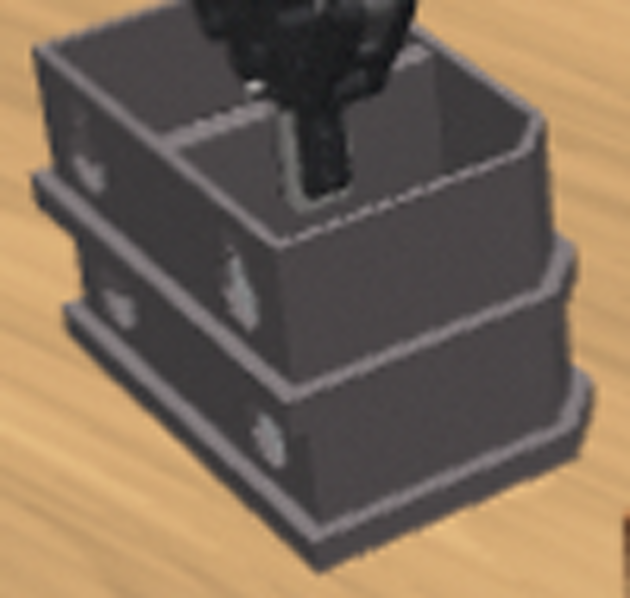

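View pics/z10c.png

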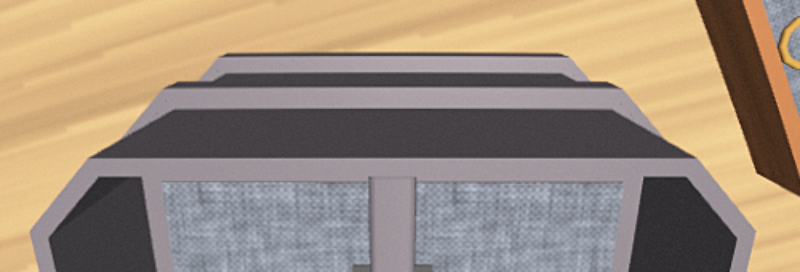

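```bash
python3 -c "
from h import *
c,s=np.cos(np.radians(-14.9)),np.sin(np.radians(-14.9))
g=lambda z:proj([(.515+(c*x-s*y)/1000,-.2633+(s*x+c*y)/1000,z) for x,y in [(52,79),(52,-79),(-35.5,79)]],'scene')
lo=np.array([(345,327),(194,202),(508,242)])/4+[130,140]-.37
up=np.array([(280,243),(37,48),(548,115)])/6.3+[168,160]-.42
print('low res',(lo-g(.06)).round(1).tolist())
for z in(.112,.115,.12):print(z,(up-g(z)).round(1).tolist())
"
```

```text
low res [[1.3, -2.4], [1.7, 0.2], [3.1, -7.6]]
0.112 [[0.7, -2.2], [0.8, -0.7], [2.9, -7.0]]
0.115 [[0.9, -0.8], [1.1, 0.6], [3.0, -5.6]]
0.12 [[1.2, 1.5], [1.5, 2.8], [3.2, -3.3]]
```

```bash
python3 -m inch '[{"fingers":-0.8,"x":0,"y":0,"z":0,"rx":0,"ry":0,"rz":0},{"fingers":-0.5,"x":0,"y":0,"z":0,"rx":0,"ry":0,"rz":0},{"fingers":-0.3,"x":0,"y":0,"z":0,"rx":0,"ry":0,"rz":0},{"fingers":-0.2,"x":0,"y":0,"z":0,"rx":0,"ry":0,"rz":0}]' 20; python3 -c "
from h import *
delta([.5164,-.2637,.097],down(np.radians(75.1)));snap('scene','s11')
b=cv2.imread('pics/s11.png')[160:255,168:268]
cv2.imwrite('pics/z11.png',cv2.resize(b,None,fx=6.3,fy=6.3,interpolation=cv2.INTER_CUBIC))"
```

```text
clock: 13.0
eef_pos: [0.5176, -0.2642, 0.0988]
orientation: [0.202, 1.555, -0.205]
contact_force: [0.4, 0.7, -0.3]
grip_width: 0.0341
clock 13.0 pos [ 0.5176 -0.2642  0.0988] F [ 0.4  0.7 -0.3] grip 0.034103911818086426
shift cm tool [ 0.18  0.02 -0.12] rotvec tool [0.    0.007 0.001]
```

View pics/z11.png

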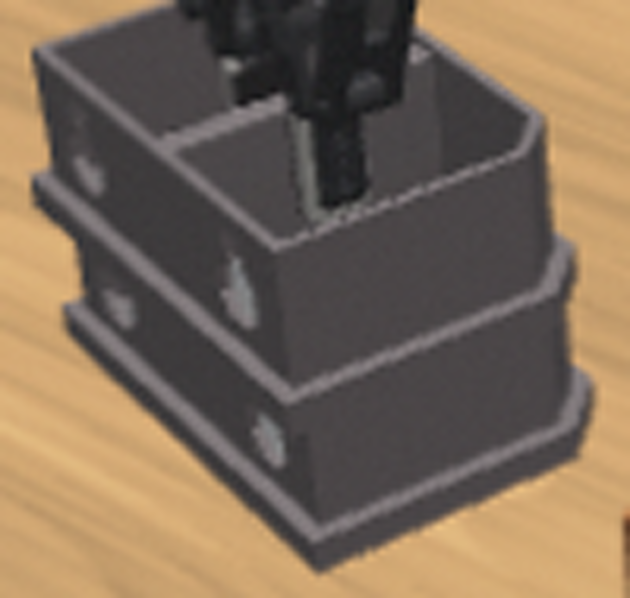

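```bash
python3 -m inch '[{"fingers":-0.2,"x":-0.5,"y":0,"z":0,"rx":0,"ry":0,"rz":0},{"fingers":-0.2,"x":-1,"y":0,"z":0,"rx":0,"ry":0,"rz":0},{"fingers":-0.2,"x":-2,"y":0,"z":0,"rx":0,"ry":0,"rz":0},{"fingers":-0.2,"x":-3,"y":0,"z":0,"rx":0,"ry":0,"rz":0},{"fingers":-0.2,"x":-3,"y":0,"z":0,"rx":0,"ry":0,"rz":0},{"fingers":-0.2,"x":-3,"y":0,"z":1,"rx":0,"ry":0,"rz":0},{"fingers":-0.2,"x":-3,"y":0,"z":1.5,"rx":0,"ry":0,"rz":0},{"fingers":-0.2,"x":0,"y":0,"z":0,"rx":0,"ry":0,"rz":0},{"fingers":-0.2,"x":0,"y":0,"z":0,"rx":0,"ry":0,"rz":0}]'; python3 -c "
from h import *
snap('scene','s12');snap('wrist','w12');snap('top','t12');print(r.sense()['clock'],r.sense()['contact_force'])
a=cv2.imread('pics/s12.png')[150:265,160:280];b=cv2.resize(a,None,fx=5,fy=5,interpolation=cv2.INTER_CUBIC)
cv2.imwrite('pics/z12.png',b)"
```

```text
clock: 13.95
eef_pos: [0.5408, -0.2701, 0.2652]
orientation: [0.202, 1.552, -0.206]
contact_force: [-0.5, -0.1, 0.1]
grip_width: 0.034
14.1 [ 0.31137718  0.73048654 -0.088202  ]
```

View pics/z12.png

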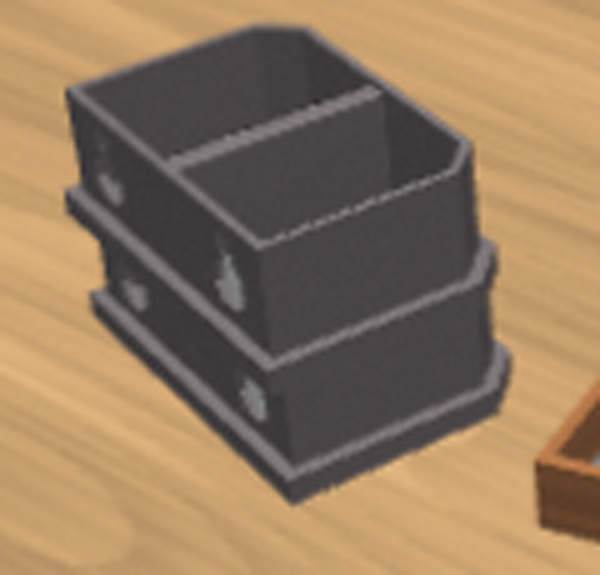

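View pics/w12.png

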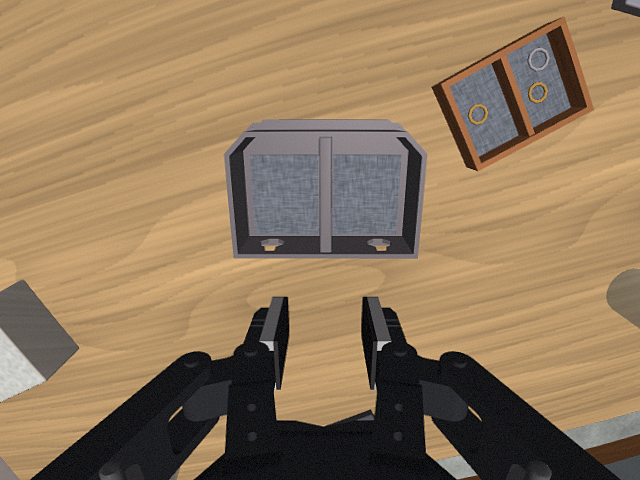

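View pics/s12.png

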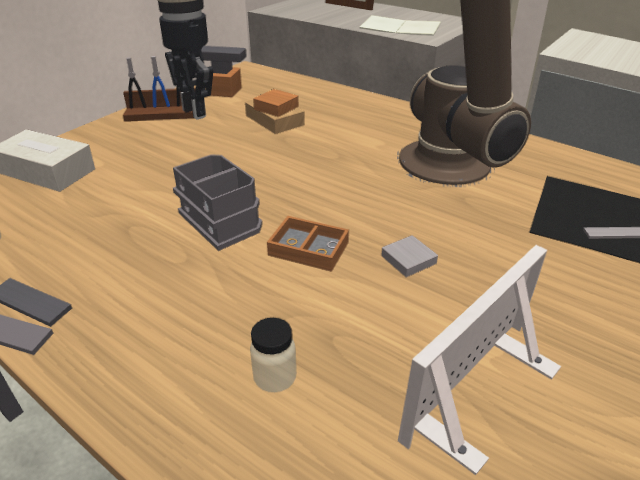

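```bash
python3 -c "
from h import *
b=cv2.imread('pics/w12.png')[110:268,215:437]
cv2.imwrite('pics/z12w.png',cv2.resize(b,None,fx=3.6,fy=3.6,interpolation=cv2.INTER_CUBIC))"
```

```text
(no output)
```

View pics/z12w.png

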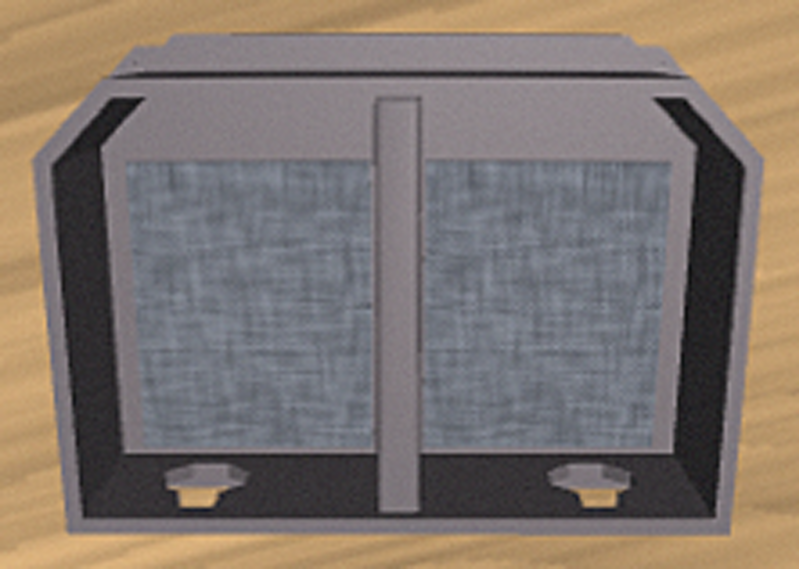

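```bash
python3 - <<'E'
from h import *
E=loadE('w12')
O=[(67,533),(730,533),(763,160),(33,160),(105,76),(690,76),(83,517),(717,517),(745,168),(52,167)]
L=[(52,-79),(52,79),(-35.5,79),(-35.5,-79),(-52,-62.5),(-52,62.5),(48,-75),(48,75),(-33.86,75),(-33.86,-75)]
f=lambda P:[(x/3.6+215-.36,y/3.6+110-.36) for x,y in P]
for z in(.112,.12):fit2(L,plane(f(O),z,'wrist',E))
E
python3 - <<'E'
import cv2,numpy as np
a=cv2.imread('pics/s7.png').astype(int);b=cv2.imread('pics/s12.png').astype(int)
d=np.abs(a-b).max(2)
for n,(x0,y0,x1,y1) in dict(ringbox=(270,222,350,270),jar=(248,318,300,392),lower_skirt_corner=(205,228,265,248)).items():
    print(n,(d[y0:y1,x0:x1]>40).sum())
E
```

```text
t mm [ 517.1 -264.1] yaw deg -14.88
res [[-0.3, 0.1], [-0.2, -0.2], [0.5, -0.5], [0.4, 0.3], [-0.4, 0.7], [-0.3, -1.0], [-0.4, 0.3], [-0.3, 0.3], [0.6, -0.3], [0.3, 0.3]]
t mm [ 515.4 -263.7] yaw deg -14.88
res [[-1.9, 2.4], [-1.9, -2.5], [1.4, -2.8], [1.3, 2.6], [1.0, 2.5], [1.2, -2.8], [-1.9, 2.5], [-1.9, -1.9], [1.5, -2.5], [1.1, 2.5]]
ringbox 0
jar 0
lower_skirt_corner 0
```

```bash
python3 -c "
from cell import r
r.close_job();print(r.sense()['clock'])"
```

```text
the job is handed in; nothing more can be done
the job is handed in; nothing more can be done
```

The grey tray is off the studs and stacked on the matching tray, cut corners over cut corners, and the job is handed in at about 14.1 s of the 38 s allowed. I pinched the rib, slid the tray up 18 mm, then drew it about 49 mm straight out. On both moves the force stayed near the tray's own weight, about 3 N. I turned it about 96° and lowered it until contact before opening the fingers.

**Last checks**
- **Seating:** in the last wrist picture the upper rim fits a height of 112 mm (fully home) to within about 1 mm. At 120 mm (resting on the rim) it misfits by 2–3 mm.
- **Alignment:** the upper tray's yaw is -14.88°, against -14.9° for the lower tray. Its centre reads about 2 mm from the lower tray's, within the 3 mm play.
- **Other objects:** the ringbox, jar and near corner of the lower tray show no change in the scene pictures from just before the carry to the end. I did not compare the block by pixels, but it looks unmoved.
- **Robot:** the gripper was clear above the tray and touching nothing at hand-in.

**Checks that disagreed or were off**
- A single-corner skirt check in the scene view gave an implausible offset and I ignored it. Scene-view residuals of up to 7 pixels appeared equally on both trays, so I used only the difference between them.
- At touch-down the wrist force was about 7 N up, with a moment of about 1 N m suggesting one edge touched first. It disappeared on release and I saw no movement of the tray.
- My first move command was refused for missing values, and nothing moved.

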